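Fit the cast bayonet cap to the seed canister and hold it at half twist

ROBOT

A 6-joint arm with a two-finger parallel gripper is mounted at the origin on the work surface. World frame = base frame: x ahead of the robot, y to its left, z up, the work surface at z = 0. Lengths are in mm, angles in rad, forces in N, time in s.
With the tool pointing down it reaches from about 300 to 775 mm from the base axis. Payload 14.6 kg.
Tool frame: the origin (TCP) lies at the very end of the fingers, on their centre line; the grasp point (between the pads) lies 19 mm behind it; z points along the fingers, y is the line along which they close (so a half turn about z gives the same grasp; the last joint's range is limited). The gripper opens to 94 mm and grips with 3 to 60 N. Pads are 16 mm wide; open, the fingers measure 119 mm over their backs; the gripper's body (75 mm by 177 mm) begins 78 mm behind the grasp point.
Start: joints at [-1.247, 0.3, 1.521, -0, 1.321, -0.067], TCP at [209.503, -508.525, 205.446] pointing down, gripper open.
Joint ranges: [-3.03, 3.03], [-0.79, 2.21], [0.23, 2.52], [-1.04, 4.18], [0, 3.07], [-2.55, 2.55]. Speed limits (rad/s): [2.22, 2.22, 2.57, 3.14, 3.14, 3.14].

INTERFACE

Orientations are given as [roll, pitch, yaw] about the fixed x, y, z axes, in that order (R = Rz(yaw) Ry(pitch) Rx(roll)).
In Python, from cell import manip gives the robot as it stands.
- The arm moves only by the tool servo_tool, never from a script. Its argument "motion" is a list that holds one entry, the list of rows, each a list of 7 numbers: the shift along the world's x, y, z as a fraction of full scale, then the turn, a rotation vector about the world's x, y, z as a fraction of full scale, then the closure, from 0 (fully open) to 1 (shut). In form: [[[x, y, z, rx, ry, rz, gripper], ...]]. A call has 1 to 10 rows; each row is the pose to reach, as a shift and turn from the pose commanded when the call began, turning the shorter way round; what a row does not reach only later rows make up. Full scale, the value 1, is 0.5 m for a shift and pi rad for a turn. A row lasts 1/10 s, in which the tool goes at most 50 mm and 8.59 degrees, less where a joint would pass 70% of its speed; a pose out of reach is approached as far as the arm can. A call with a number of a shift or a turn outside -1 to 1 is refused whole. A call with a gripper value outside its range is refused whole. The fingers move at their own pace and stop on an object; "newtons" is the grip in N (left out, the last holds). Time passes only in rows, so rows that repeat a pose let the fingers close. It gives the time, the measured TCP pose, the force, the opening and the grip force at its end, in the units of the state.
- manip.read_state(): the state, without advancing time (a new reading comes with each control period).
- manip.camera(name): name is "side" or "top"; returns a dict with "frame" (400x640x3 uint8, red, green, blue), "range_z" (400x640 float32, mm along the optical axis (not along the pixel's ray), 0 where there is no reading), "vfov" (degrees; the focal length in pixels is half the picture's height over the tangent of half this angle, whatever the lens; pixels are square), "cx", "cy" (the principal point, pixels), "cam_to_world" (4x4, takes a point from camera to world coordinates). Camera axes: x right, y down, z forward; pixel columns grow to the right and rows downward; lengths in mm; the calibration is good to about 2 mm. A picture is of the moment at which its call begins.
- manip.sign_off(): hands the job in; it is judged then, once.
The state is a dict: "clock": time; "joints": joint angles; "qd": joint speeds; "effort": joint torques, N m; "eef_pos": TCP position; "eef_rot": TCP orientation; "wrist_force": force on the tool from outside, world axes, zero at the start; "moment": the same for the moment, N m; "finger_gap": finger opening in mm; "finger_force": force on a finger pad.
Only numpy, scipy, OpenCV 4.12 (cv2) and the standard library are available. Lean on these libraries where they do the work, as an engineer would, in place of code of your own. Each camera call takes 0.05 s, during which the arm holds its last target. There are 200 camera calls.

TASK

Lift the freshly cast cap out of its open plaster mould, lower it fully down into the bayonet collar of the seed canister, and twist it clockwise (seen from above) until its grip bar lines up with the round studs on the rim, half way to the lock, without ever going on into the lock catch. Finish with the gripper still gripping the cap and holding it seated at that half-way position, so that the vent line can be marked; leave the other things where they are.

Things in the scene. Friction and masses are not known exactly. Their poses are not given: they have to be found in the camera images.
- cap: Black cast plastic cap, 80 g. Origin: centre of its stem's flat bottom, z up. Stem 36 mm across, 16 mm long, two lugs at its foot on the cap's +x and -x (8 mm wide, 6 high, tips 26 mm from the axis). Above it a disc 68 mm across, 16 to 22 mm up, then the grip bar. Same after a half turn. Starts upright, loose in the mould, its yaw up to 0.7 rad from the mould's.
- bar_top (a point): Centre of the top of the cap's upright grip bar, 52 mm above the cap's origin. The bar is 60 mm long along the cap's x (along the lug line), 12 mm thick across y and 30 mm high above the disc.
- mould: White plaster open mould, fixed, 104 x 104 x 30 mm, origin at the centre of its underside. Round stepped cavity: 72 mm across, 6 deep, then 56 across, 17 deeper. The cap's disc rests on the step 24 mm up, top flush with the mould's, 2 mm play all round; the grip bar stands clear above. Two steel pins 4 mm high stand at two diagonal corners.
- canister: Galvanised steel seed canister, fixed upright, 90 mm across, 110 mm tall, foot flange 120 mm across; origin at the centre of its underside, z up. A bayonet collar is in its top. Entry: cap's bar along the canister's x, either way round. Seated, the cap's disc rests on the rim, cap origin 94 mm above the canister's origin.
- collar (a point): Centre of the collar's mouth, level with the canister's rim. Hole 42 mm across through a 6 mm flange, with two lug gaps at least 13 mm wide on the canister's +x and -x. Seated lugs have 3.5 mm free height under the flange. From entry the cap turns freely, only clockwise seen from above; a stop blocks the other way.
- entry_rib (a point): Narrow dark radial rib, 9 x 3 mm, 3 mm high, on the rim 40 mm from the axis on the canister's +x (its twin across the rim): marks the entry position of the bar and lugs.
- half_stud (a point): Round dark stud, 7 mm across, 4 mm high, on the rim 39.5 mm from the axis, 50 degrees (0.873 rad) clockwise of the entry rib (its twin across the rim). With the bar pointing at the two studs the cap is half way to the lock.
- lock_pad (a point): Rectangular dark pad, 8 x 10 mm, 3 mm high, on the rim 40 mm from the axis, 100 degrees clockwise of the entry rib (its twin across the rim): marks the locked position, not wanted here. A lug begins to press the catch about 59 degrees from entry.
- catch (a joint): Sprung lock catch inside the canister's collar, pressed down by a lug on the way to the lock: 0 m = untouched, up to 0.005 m; the lug has to push it 3 mm down to click past. It must stay unpressed.
- saucer: Terracotta saucer, 110 mm across, 16 mm high, loose, between the mould and the canister, origin under its centre. Leave alone.
- spoon: Stainless spoon, 170 mm long, lying loose between the mould and the canister. Leave alone.
- scraper: Blue silicone scraper, 200 mm long, lying loose towards the back. Leave alone.
- pot: Small terracotta pot, 90 mm across, 75 mm tall, loose, towards the back. Leave alone.
- jar: Glass jar with metal lid, 76 mm across, 110 mm tall, loose, on the right. Leave alone.
- tallpot: Terracotta pot, 110 mm across, 100 mm tall, loose, on the left. Leave alone.
Things that resemble listed ones, but are neither listed nor needed, are in the scene too. Of the things that look like the cap, the larger one is meant. Of the things that look like the mould, take the one that is farthest to the robot's left at the start.

How it is judged (in metres and radians):
On the way, in this order (a step that is already met when the one before it is completed fails the run):
1. the cap is held clear above the mould (contact force between the fingers and cap above 2 N and z of cap in the frame of mould above 0.04 m), for 0.1 s.
2. the cap sits down in the collar at the entry position, its lugs below the flange (z of cap in the frame of canister below 0.097 m and horizontal distance between cap and canister below 0.004 m and angle between cap's own z axis and vertical below 0.1 rad and angle between the x axis of cap and the x axis of canister, either way round below 0.25 rad), for 0.1 s.
At the end, for the whole second after the job is handed in: Cap seated in the collar (within 3 mm of its seated height, 4 mm of the axis, tilt under 0.10 rad), turned clockwise 0.873 +-0.14 rad from entry, at rest (under 20 mm/s, 0.15 rad/s), gripped by the fingers with over 2 N, catch pressed under 1 mm (contact force between the fingers and cap above 2 N and z of cap in the frame of canister between 0.091 and 0.097 m and horizontal distance between cap and canister below 0.004 m and angle between cap's own z axis and vertical below 0.1 rad and angle between the x axis of cap and the x axis of canister, either way round between 0.733 and 1.013 rad and value of joint catch below 0.001 m and linear speed of cap below 0.02 m/s and angular speed of cap below 0.15 rad/s); the arm keeps its last pose, push and grip.
It fails at once if the lock catch is pressed by 1 mm or more (value of joint catch above 0.001 m).
It fails at once if another loose thing is shifted more than 25 mm (distance of any of saucer, spoon, scraper, pot, jar, tallpot from where it was at the start of the episode above 0.025 m).
It also fails if it takes over 48 s, if anything falls off the work surface, if the arm or the gripper's body presses on something with over 40 N, if the wrist force passes 120 N, or if a joint passes its speed limit or range.

## Working session

There is one attempt and no reset: what is moved stays moved. The work goes in short steps, Python scripts to look and compute and a tool call to move; the robot and the scene stay as the last step left them, time stands still between calls to the robot, and variables do not carry over. Pictures are saved under pics/ and viewed, at most 10 in all, crops included, and the job is handed in when it is done.

Besides the shell and the picture viewer there is one more tool, called after "Emit:" as name(argument=value, ...) on one line, values as JSON. servo_tool: Moves the arm, as the interface text tells. Its arguments: {"type":"object","properties":{"motion":{"type":"array"},"newtons":{"type":"number"}},"required":["motion"]}

```bash
mkdir -p pics
cat > h.py <<'E'
import numpy as np, cv2
from cell import manip
def snap(n):
    c=manip.camera(n); f=c["frame"]; K=f.shape[0]/2/np.tan(np.radians(c["vfov"])/2)
    z=c["range_z"]; v,u=np.mgrid[:z.shape[0],:z.shape[1]]
    P=np.stack([(u-c["cx"])/K*z,(v-c["cy"])/K*z,z,np.ones_like(z)],-1)@c["cam_to_world"].T
    P=P[...,:3]; P[z==0]=np.nan
    return c,f,P,K
def save(n,f): cv2.imwrite(f"pics/{n}.png",cv2.cvtColor(f,cv2.COLOR_RGB2BGR))
E
python3 - <<'E'
from h import *
for n in("top","side"):
    c,f,P,K=snap(n); save(n+"0",f); np.savez(n+"0.npz",f=f,P=P,K=K,T=c["cam_to_world"],c=[c["cx"],c["cy"]])
    print(n,K,c["cx"],c["cy"],c["cam_to_world"].round(3).tolist())
print(manip.read_state())
E
```

```text
top 413.6416679515318 322.9674752393539 196.18609972784225 [[0.012, -0.995, 0.095, 449.595], [-1.0, -0.011, 0.013, -5.833], [-0.012, -0.095, -0.995, 1326.213], [0.0, 0.0, 0.0, 1.0]]
side 492.10551787112524 318.1357884050478 202.03316402019388 [[-0.883, -0.348, 0.316, 128.959], [-0.47, 0.64, -0.608, 887.227], [0.009, -0.685, -0.728, 1128.41], [0.0, 0.0, 0.0, 1.0]]
{'clock': 0.1, 'joints': array([-1.24661067e+00,  3.00410204e-01,  1.52152377e+00, -4.98113544e-06,
        1.32069666e+00, -6.65988290e-02]), 'qd': array([ 0.00043668, -0.00169547, -0.00198027,  0.00170358,  0.00050878,
        0.0024558 ]), 'effort': array([-8.93315628e-04, -5.32644582e+01, -3.53282475e+01,  7.09276437e-02,
        2.35144689e-02, -6.84691327e-05]), 'eef_pos': array([ 209.42356163, -508.31175143,  204.94397766]), 'eef_rot': array([-3.14055665e+00, -6.42629544e-05,  3.90785693e-01]), 'wrist_force': array([ 0.57200262, -0.05974296, -0.33718146]), 'moment': array([ 0.021112  , -0.00572549,  0.0514101 ]), 'finger_force': 0.0, 'finger_gap': 93.92454173195054}
```

View pics/top0.png

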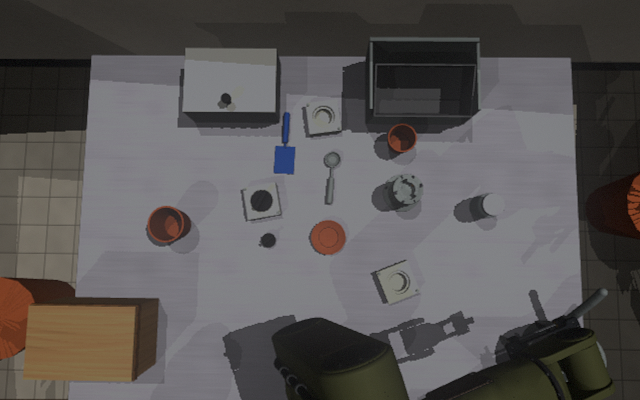

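View pics/side0.png

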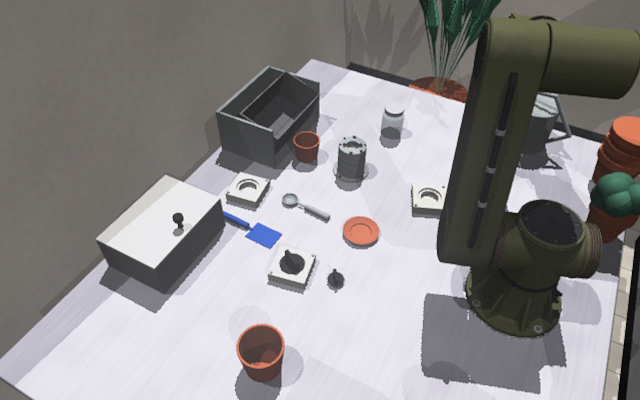

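Top view: the moulds are at (262,201), (323,116) and (398,281). The cap-like things are at (262,201), in a mould, and (268,240), which is smaller. The mould at (262,201) is farthest left and holds the larger cap, so it's the one meant. The canister is at (404,190), with the saucer (328,237) and spoon (331,178) between the two. I'll confirm this with one enlarged crop and measure.

Run:
```python
from h import *
t=np.load("top0.npz"); s=np.load("side0.npz")
R=lambda a,y,x,h,w:cv2.resize(a[y:y+h,x:x+w],None,fx=6,fy=6,interpolation=cv2.INTER_CUBIC)
def g(a): return np.clip((a/255.)**.6*255,0,255).astype(np.uint8)
A=np.vstack([np.hstack([R(t["f"],176,235,48,64),R(t["f"],166,374,48,64)]),np.hstack([R(s["f"],240,260,50,64),R(s["f"],132,320,50,64)])])
save("crop",g(A))
def rep(nm,m,P):
    p=P[m]; 
    if len(p)<4: print(nm,len(p));return
    r=cv2.minAreaRect(p[:,:2].astype(np.float32)); w,v=np.linalg.eigh(np.cov(p[:,:2].T)); a=v[:,1]
    print(nm,len(p),"med",np.median(p,0).round(1),"mean",p.mean(0).round(1),"rect",np.round(r[0],1),np.round(r[1],1),round(r[2],1),"axis",round(float(np.arctan2(a[1],a[0])),3))
for n,d in(("top",t),("side",s)):
    P=d["P"]; f=d["f"].astype(int); 
    x0=np.array([430,180]) if n=="top" else None
    near=lambda c,r:np.hypot(P[...,0]-c[0],P[...,1]-c[1])<r
    if n=="top": cm=np.nanmedian(P[195:208,256:268].reshape(-1,3),0); cc=np.nanmedian(P[184:196,398:412].reshape(-1,3),0); print(cm,cc)
    lum=f.sum(-1)
    rep(n+" mould",near(cm,85)&(P[...,2]>22)&(P[...,2]<36)&(lum>330),P)
    rep(n+" bar",near(cm,60)&(P[...,2]>42)&(P[...,2]<75),P)
    rep(n+" bartop",near(cm,60)&(P[...,2]>54)&(P[...,2]<75),P)
    rep(n+" rim",near(cc,70)&(P[...,2]>104)&(P[...,2]<122),P)
    m=near(cc,70)&(P[...,2]>104)&(P[...,2]<122)&(lum<200); rep(n+" dark",m,P)
```

```text
[556.01072403 202.58136761  32.69461561] [ 589.53319946 -233.37470201   91.55151467]
top mould 621 med [558.6 206.1  29.2] mean [557.8 206.8  29.2] rect [557.5 208. ] [103.  104.7] 11.1 axis 2.631
top bar 87 med [556.7 206.   58.4] mean [556.1 207.2  57.3] rect [557.  207.7] [12.5 59.3] 61.9 axis 2.654
top bartop 74 med [556.7 207.3  58.9] mean [556.8 207.4  58.8] rect [557.2 207.7] [12. 59.] 62.1 axis 2.666
top rim 519 med [ 589.6 -237.4  109.3] mean [ 589.3 -237.4  109.3] rect [ 589.9 -238. ] [88.2 87.8] 66.7 axis 2.033
top dark 58 med [ 580.1 -228.8  108.6] mean [ 583.3 -230.8  109.4] rect [ 591.6 -231.9] [75.7 86.1] 66.5 axis 2.319
side mould 764 med [554.2 216.9  28. ] mean [558.  211.7  28. ] rect [560.6 208.7] [105.7 107.2] 10.9 axis 0.971
side bar 124 med [558.  212.2  56.5] mean [558.2 211.9  55.2] rect [558.5 209.8] [12.9 60.6] 61.5 axis 2.657
side bartop 84 med [559.  210.4  58.4] mean [559.2 210.1  58.3] rect [559.1 209.5] [12.5 59.5] 62.5 axis 2.65
side rim 298 med [ 591.3 -234.9  107.7] mean [ 591.4 -235.5  108.1] rect [ 591.8 -236.2] [89.9 88.5] 65.1 axis 2.068
side dark 3
```

View pics/crop.png

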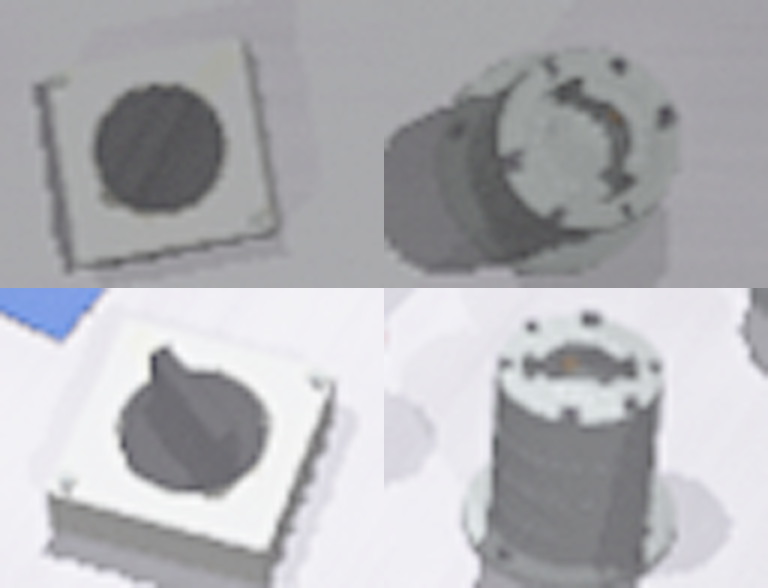

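The crop confirms it: the larger cap is in the left mould. Its bar measures 59 x 12 mm with its top at z≈59, and the mould measures 103 x 104 mm. The canister rim is 88 mm across at z≈109. The two steel pins lie across the bar's direction, so I'll pre-close the fingers. The ribs are at crop (550,65) and (628,210), and the studs at (619,65) and (560,215).

Moving now.

Emit:
servo_tool(motion=[[[0.35, 0.72, 0.05, 0, 0, 0.36, 0.57], [0.35, 0.72, 0.05, 0, 0, 0.36, 0.57], [0.35, 0.72, 0.05, 0, 0, 0.36, 0.57], [0.35, 0.72, 0.05, 0, 0, 0.36, 0.57], [0.35, 0.72, 0.05, 0, 0, 0.36, 0.57], [0.35, 0.72, 0.05, 0, 0, 0.36, 0.57], [0.35, 0.72, 0.05, 0, 0, 0.36, 0.57], [0.35, 0.72, 0.05, 0, 0, 0.36, 0.57], [0.35, 0.72, 0.05, 0, 0, 0.36, 0.57], [0.35, 0.72, 0.05, 0, 0, 0.36, 0.57]]], newtons=30)

```text
clock: 1.1
eef_pos: [384.7, -147.8, 230.3]
eef_rot: [-3.141, 0.0, 1.524]
wrist_force: [-0.7, -0.6, -0.3]
finger_gap: 40.2
finger_force: 0.0
```

Run:
```python
from h import *
# rim marks: dark blobs on annulus 36-44 mm, rays cast onto z=112.5
for n,cen in(("top",(589.9,-238)),("side",(591.8,-236.2))):
    d=np.load(n+"0.npz"); T=d["T"]; K=d["K"]; c=d["c"]; S=4
    u,v=(398,186) if n=="top" else (351,150)
    u0,v0=u-24,v-24
    a=cv2.resize(cv2.cvtColor(d["f"],cv2.COLOR_RGB2GRAY)[v0:v0+52,u0:u0+56],None,fx=S,fy=S,interpolation=cv2.INTER_CUBIC)
    vv,uu=np.mgrid[:a.shape[0],:a.shape[1]]; U=(uu+.5)/S-.5+u0; V=(vv+.5)/S-.5+v0
    D=np.stack([(U-c[0])/K,(V-c[1])/K,np.ones_like(U)],-1)@T[:3,:3].T
    X=T[:3,3]+D*((112.5-T[2,3])/D[...,2])[...,None]
    r=np.hypot(X[...,0]-cen[0],X[...,1]-cen[1]); ring=(r>33)&(r<44)
    med=np.median(a[ring]); m=(ring&(a<med*.8)).astype(np.uint8)
    k,l,st,_=cv2.connectedComponentsWithStats(m)
    for i in range(1,k):
        if st[i,4]<25: continue
        p=X[l==i]; w=np.clip(med-a[l==i],0,None); q=(p[:,:2]*w[:,None]).sum(0)/w.sum()
        print(n,st[i,4],q.round(1),"r",round(float(np.hypot(*(q-cen))),1),"ang",round(float(np.degrees(np.arctan2(q[1]-cen[1],q[0]-cen[0]))),1))
s=manip.read_state(); print(s["eef_pos"],s["eef_rot"],s["finger_gap"])
```

```text
top 92 [ 625.8 -220.3] r 40.1 ang 26.3
top 110 [ 626.9 -253.4] r 40.1 ang -22.6
top 25 [ 608.1 -198.7] r 43.3 ang 65.1
top 172 [ 601.5 -275.9] r 39.7 ang -73.0
top 414 [ 565.7 -211.4] r 36.0 ang 132.3
top 95 [ 554.7 -256.8] r 39.9 ang -151.8
side 123 [ 604.4 -272.4] r 38.3 ang -70.7
side 53 [ 629.6 -251.2] r 40.6 ang -21.7
side 61 [ 628.5 -217.5] r 41.2 ang 27.0
side 79 [ 557.9 -252.9] r 37.8 ang -153.7
side 122 [ 556.3 -219.6] r 39.2 ang 154.9
side 107 [ 581.3 -197.7] r 39.9 ang 105.3
[ 384.70174909 -147.75282047  230.33057576] [-3.14133842e+00  5.48680475e-05  1.52394638e+00] 40.24123103230213
```

Emit:
servo_tool(motion=[[[0.347, 0.714, -0.2, 0, 0, 0.361, 0.57], [0.347, 0.714, -0.2, 0, 0, 0.361, 0.57], [0.347, 0.714, -0.2, 0, 0, 0.361, 0.57], [0.347, 0.714, -0.2, 0, 0, 0.361, 0.57], [0.347, 0.714, -0.2, 0, 0, 0.361, 0.57], [0.347, 0.714, -0.2, 0, 0, 0.361, 0.57], [0.347, 0.714, -0.2, 0, 0, 0.361, 0.57], [0.347, 0.714, -0.2, 0, 0, 0.361, 0.57], [0.347, 0.714, -0.2, 0, 0, 0.361, 0.57], [0.347, 0.714, -0.2, 0, 0, 0.361, 0.57]]])

```text
clock: 2.1
eef_pos: [558.2, 207.6, 129.0]
eef_rot: [-3.14, -0.001, 2.654]
wrist_force: [-0.4, -0.3, -0.1]
finger_gap: 40.6
finger_force: 0.0
```

Emit:
servo_tool(motion=[[[0, 0.001, -0.1, 0, 0, 0, 0.57], [0, 0.001, -0.17, 0, 0, 0, 0.57], [0, 0.001, -0.188, 0, 0, 0, 0.57], [0, 0.001, -0.188, 0, 0, 0, 0.57], [0, 0.001, -0.188, 0, 0, 0, 1], [0, 0.001, -0.188, 0, 0, 0, 1], [0, 0.001, -0.188, 0, 0, 0, 1], [0, 0.001, -0.188, 0, 0, 0, 1], [0, 0.001, -0.188, 0, 0, 0, 1]]])

```text
clock: 3.0
eef_pos: [558.3, 209.1, 37.3]
eef_rot: [3.141, 0.001, 2.656]
wrist_force: [-1.7, -0.0, 6.9]
finger_gap: 11.4
finger_force: 30.0
```

Emit:
servo_tool(motion=[[[0, 0, 0.02, 0, 0, 0, 1], [0, 0, 0.06, 0, 0, 0, 1], [0, 0, 0.12, 0, 0, 0, 1], [0, 0, 0.2, 0, 0, 0, 1], [0, 0, 0.28, 0, 0, 0, 1], [0, 0, 0.3, 0, 0, 0, 1], [0, 0, 0.3, 0, 0, 0, 1], [0, 0, 0.3, 0, 0, 0, 1]]], newtons=40)

```text
clock: 3.8
eef_pos: [557.4, 208.8, 185.0]
eef_rot: [-3.14, -0.001, 2.656]
wrist_force: [-1.1, 0.7, -1.7]
finger_gap: 11.9
finger_force: 40.0
```

Emit:
servo_tool(motion=[[[0.066, -0.892, 0.03, 0, 0, -0.45, 1], [0.066, -0.892, 0.03, 0, 0, -0.45, 1], [0.066, -0.892, 0.03, 0, 0, -0.45, 1], [0.066, -0.892, 0.03, 0, 0, -0.45, 1], [0.066, -0.892, 0.03, 0, 0, -0.45, 1], [0.066, -0.892, 0.03, 0, 0, -0.45, 1], [0.066, -0.892, 0.03, 0, 0, -0.45, 1], [0.066, -0.892, 0.03, 0, 0, -0.45, 1], [0.066, -0.892, 0.03, 0, 0, -0.45, 1], [0.066, -0.892, 0.03, 0, 0, -0.45, 1]]])

```text
clock: 4.8
eef_pos: [589.7, -242.0, 198.6]
eef_rot: [-3.138, 0.0, 1.231]
wrist_force: [-1.4, 0.6, -0.6]
finger_gap: 11.8
finger_force: 40.0
```

Emit:
servo_tool(motion=[[[0, 0, 0, 0, 0, -0.245, 1], [0, 0, 0, 0, 0, -0.245, 1], [0, 0, 0, 0, 0, -0.245, 1], [0, 0, 0, 0, 0, -0.245, 1], [0, 0, 0, 0, 0, -0.245, 1], [0, 0, 0, 0, 0, -0.245, 1], [0, 0, 0, 0, 0, -0.245, 1], [0, 0, 0, 0, 0, -0.245, 1]]])

```text
clock: 5.6
eef_pos: [590.8, -236.9, 200.7]
eef_rot: [-3.141, 0.001, 0.476]
wrist_force: [0.6, 1.2, -0.9]
finger_gap: 11.9
finger_force: 40.0
```

Run:
```python
from h import *
s=manip.read_state(); e=s["eef_pos"]; print(e,s["eef_rot"],s["joints"].round(3))
A=[]
for n in("top","side"):
    c,f,P,K=snap(n); q=P
    near=np.hypot(P[...,0]-591,P[...,1]+237)<60
    lum=f.astype(int).sum(-1); z=P[...,2]-e[2]
    # disc: 36 mm cap frame; black plastic around TCP height -6..-14
    for nm,m in(("disc+bar",near&(z>-16)&(z<0)),("stem",near&(z>-35)&(z<-14)),):
        m=m&(lum<260); p=P[m]
        if len(p)>8:
            (x,y),r=cv2.minEnclosingCircle(p[:,:2].astype(np.float32)); print(n,nm,len(p),(round(x,1),round(y,1)),round(r,1),"z",np.percentile(p[:,2],[5,50,95]).round(1))
    u,v=(380,150) if n=="top" else (290,70)
    A.append(cv2.resize(f[v:v+110,u-20:u+100],None,fx=3.3,fy=3.3,interpolation=cv2.INTER_CUBIC))
    np.savez(n+"1.npz",f=f,P=P,K=K,T=c["cam_to_world"],c=[c["cx"],c["cy"]])
save("hold",np.clip((np.hstack(A)/255.)**.6*255,0,255).astype(np.uint8))
```

```text
[ 590.83030067 -236.92992449  200.6559437 ] [-3.14063239e+00  7.06396123e-04  4.75927277e-01] [-0.439  0.5    1.255  0.     1.388  0.656]
side disc+bar 147 (587.3, -228.3) 31.9 z [188.3 192.2 198.6]
```

View pics/hold.png

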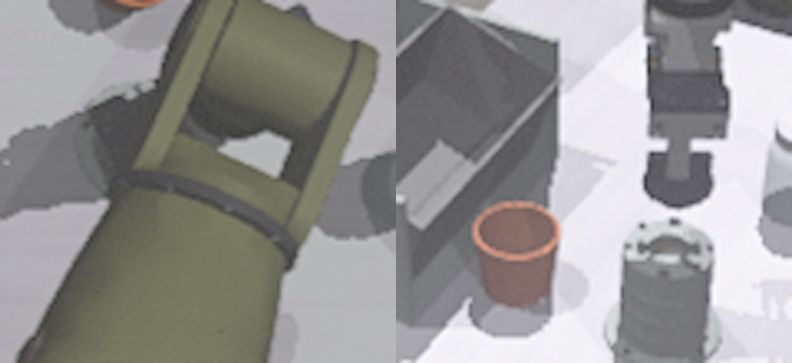

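The top view is blocked by the arm. The side view shows the cap's disc at crop (681,180), held upright above the collar at (668,245). I'll fit the disc's near edge in the side view.

Run:
```python
from h import *
from scipy.optimize import least_squares as L
d=np.load("side1.npz");P=d["P"];f=d["f"].astype(int); T=d["T"]; K=d["K"]; c=d["c"]
near=(np.hypot(P[...,0]-591,P[...,1]+237)<60)&(f.sum(-1)<300)
# silhouette of cap disc: lower edge per column & sides, ray cast onto disc bottom plane
z0=200.7-29.3+16
m=(near&(P[...,2]>z0-6)&(P[...,2]<z0+9)).astype(np.uint8)
vs,us=np.nonzero(m); print(us.min(),us.max(),vs.min(),vs.max(),len(us))
def cast(u,v,z):
    D=np.stack([(u-c[0])/K,(v-c[1])/K,np.ones(len(u))],-1)@T[:3,:3].T
    return (T[:3,3]+D*((z-T[2,3])/D[:,2])[:,None])[:,:2]
cols=np.unique(us); low=np.array([vs[us==u].max()+.5 for u in cols])
q=cast(cols.astype(float),low,z0)
r=L(lambda p:np.hypot(q[:,0]-p[0],q[:,1]-p[1])-34,[591,-237],loss="soft_l1")
print("disc centre r=34",r.x.round(1),"res",r.fun.std().round(2), "free r",L(lambda p:np.hypot(q[:,0]-p[0],q[:,1]-p[1])-p[2],[591,-237,34],loss="soft_l1").x.round(1))
# rim circle of the canister the same way, before and now : radius 45 at z=110
for k in("side0","side1"):
    e=np.load(k+".npz");P=e["P"]
    m=(np.hypot(P[...,0]-591,P[...,1]+237)<60)&(P[...,2]>104)&(P[...,2]<116)
    vs,us=np.nonzero(m); cols=np.unique(us); low=np.array([vs[us==u].max()+.5 for u in cols]); cols,low=cols[3:-3],low[3:-3]
    q=cast(cols.astype(float),low,110.)
    r=L(lambda p:np.hypot(q[:,0]-p[0],q[:,1]-p[1])-45,[591,-237],loss="soft_l1"); print(k,"rim",r.x.round(1),r.fun.std().round(2))
```

```text
345 365 123 132 134
disc centre r=34 [ 590.3 -239.2] res 1.86 free r [ 588.4 -234.7   30.2]
side0 rim [ 590.  -233.5] 2.49
side1 rim [ 587.7 -233.5] 2.46
```

The edge fit is too coarse to improve on the estimates. The cap was grasped within 1 mm of its measured centre along the bar, and clearances are 2.5–3 mm, so I'll go down gently and watch the force. Lugs should meet the flange at TCP z≈139 and seat at ≈123.

Emit:
servo_tool(motion=[[[0, 0, -0.06, 0, 0, 0, 1], [0, 0, -0.1, 0, 0, 0, 1], [0, 0, -0.115, 0, 0, 0, 1], [0, 0, -0.121, 0, 0, 0, 1], [0, 0, -0.125, 0, 0, 0, 1], [0, 0, -0.129, 0, 0, 0, 1], [0, 0, -0.129, 0, 0, 0, 1]]])

```text
clock: 6.4
eef_pos: [591.6, -237.2, 137.6]
eef_rot: [3.14, -0.001, 0.473]
wrist_force: [2.5, -1.0, -1.9]
finger_gap: 11.7
finger_force: 40.0
```

Emit:
servo_tool(motion=[[[0, 0, -0.004, 0, 0, 0, 1], [0, 0, -0.008, 0, 0, 0, 1], [0, 0, -0.008, 0, 0, 0, 1]]])

```text
clock: 6.7
eef_pos: [591.6, -237.1, 133.2]
eef_rot: [3.14, -0.001, 0.473]
wrist_force: [6.2, -1.5, -0.3]
finger_gap: 11.8
finger_force: 40.0
```

The lugs are passing the flange, with a light side force toward +x. I'll ease that way and continue down.

Emit:
servo_tool(motion=[[[0.001, 0, -0.004, 0, 0, 0, 1], [0.002, 0, -0.008, 0, 0, 0, 1], [0.002, 0, -0.012, 0, 0, 0, 1], [0.002, 0, -0.015, 0, 0, 0, 1], [0.002, 0, -0.015, 0, 0, 0, 1]]])

```text
clock: 7.2
eef_pos: [592.1, -237.2, 125.4]
eef_rot: [3.141, -0.0, 0.472]
wrist_force: [4.8, -1.1, 1.2]
finger_gap: 11.7
finger_force: 40.0
```

Emit:
servo_tool(motion=[[[0.001, 0, -0.002, 0, 0, 0, 1], [0.002, 0, -0.004, 0, 0, 0, 1], [0.002, 0, -0.006, 0, 0, 0, 1], [0.002, 0, -0.006, 0, 0, 0, 1]]])

```text
clock: 7.6
eef_pos: [592.9, -236.9, 123.3]
eef_rot: [-3.142, -0.0, 0.473]
wrist_force: [-2.1, 3.0, 10.8]
finger_gap: 11.8
finger_force: 40.0
```

The cap is seated: z is 123.3 as predicted, with 11 N of support. Twisting clockwise.

Emit:
servo_tool(motion=[[[0, 0, 0, 0, 0, 0, 1], [0, 0, 0.001, 0, 0, -0.01, 1], [0, 0, 0.001, 0, 0, -0.03, 1], [0, 0, 0.001, 0, 0, -0.05, 1], [0, 0, 0.001, 0, 0, -0.07, 1], [0, 0, 0.001, 0, 0, -0.09, 1], [0, 0, 0.001, 0, 0, -0.11, 1], [0, 0, 0.001, 0, 0, -0.12, 1], [0, 0, 0.001, 0, 0, -0.12, 1]]])

```text
clock: 8.5
eef_pos: [593.1, -237.4, 123.3]
eef_rot: [3.141, -0.001, 0.095]
wrist_force: [3.0, -2.2, 4.3]
finger_gap: 11.7
finger_force: 40.0
```

```bash
python3 -c "
from h import *
s=manip.read_state();print(s['wrist_force'],s['moment'],s['eef_rot'])"
```

```text
[ 3.04886833 -2.21289474  4.29233689] [-0.49298745 -0.53826633 -0.01523006] [ 3.14070347e+00 -5.30239839e-04  9.49199783e-02]
```

It turns freely. The remaining turn is −0.495 rad (−0.158 of full scale).

Emit:
servo_tool(motion=[[[0, 0, 0, 0, 0, -0.02, 1], [0, 0, 0, 0, 0, -0.04, 1], [0, 0, 0, 0, 0, -0.06, 1], [0, 0, 0, 0, 0, -0.08, 1], [0, 0, 0, 0, 0, -0.1, 1], [0, 0, 0, 0, 0, -0.12, 1], [0, 0, 0, 0, 0, -0.14, 1], [0, 0, 0, 0, 0, -0.156, 1], [0, 0, 0, 0, 0, -0.156, 1], [0, 0, 0, 0, 0, -0.156, 1]]])

```text
clock: 9.5
eef_pos: [593.2, -237.5, 123.3]
eef_rot: [3.141, -0.001, -0.394]
wrist_force: [3.2, -3.6, 4.0]
finger_gap: 11.4
finger_force: 40.0
```

Run:
```python
from h import *
s=manip.read_state();print(s['wrist_force'],s['moment'],s['eef_rot'],s['eef_pos'])
c,f,P,K=snap("side"); save("end",np.clip((cv2.resize(f[70:170,300:410],None,fx=6,fy=6,interpolation=cv2.INTER_CUBIC)/255.)**.5*255,0,255).astype(np.uint8)[:600])
```

```text
[ 3.23381055 -3.58475353  3.95824104] [-0.71958326 -0.66181141  0.02407233] [ 3.14103906e+00 -1.15910703e-03 -3.93703703e-01] [ 593.1942284  -237.53954638  123.3413999 ]
```

View pics/end.png

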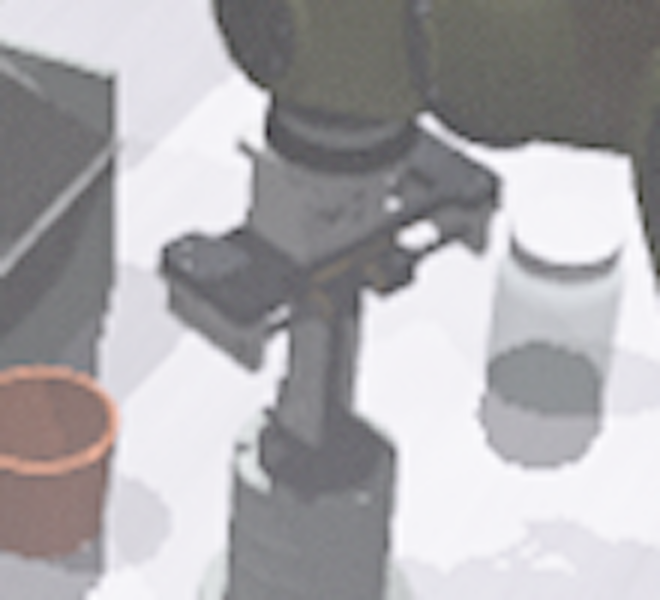

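The disc at crop (315,450) sits flat on the canister rim, gripped and still. The tool has turned 0.867 rad, to within 0.01 rad of the measured stud direction. There is no contact torque, so the catch is untouched. Handing in.

```bash
python3 -c "
from cell import manip
print(manip.sign_off())"
```

```text
the job is handed in; nothing more can be done
None
```

I handed the job in with the cap seated in the collar, turned about 0.87 rad clockwise from entry to the studs and still gripped at 40 N; there was no sign of contact with the lock catch, and no verdict came back.

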